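# Slide the gap gauge into the plate press to its mark

## Robot

A 6-joint arm with a two-finger parallel gripper is mounted at the origin on a cart in front of the work surface, level with it; the furniture and walls round the work are solid. World frame = base frame: x ahead of the robot, y to its left, z up, the work surface at z = 0. Lengths are in mm, angles in rad, forces in N, time in s.
With the tool pointing down it reaches from about 275 to 825 mm from the base axis. Payload 4.9 kg.
Tool frame: the origin (TCP) lies on the centre line of the jaws, within the pads' length; the fingertips stand 25 mm ahead of it and the grasp point (between the pads) lies 6 mm ahead of it; z points along the fingers, y is the line along which they close (so a half turn about z gives the same grasp; the last joint's range is limited). The gripper opens to 85 mm and grips with 20 to 120 N. Pads are 22 mm wide; open, the fingers measure 114 mm over their backs; the gripper's body (76 mm by 85 mm) begins 54 mm behind the grasp point. The pads swing forward as they close: fully open they stand 13 mm farther back than shut.
Start: joints at [-0.134, 0.326, -0.193, 1.052, 0, 1.437], TCP at [550.017, 0.009, 256.281] pointing down, gripper open.
Joint ranges: [-2.65, 2.65], [-0.97, 1.79], [-1.3, 1.35], [-1.93, 2.1], [-1.47, 1.37], [-3.14, 3.14]. Speed limits (rad/s): [2.57, 2.57, 3.14, 3.14, 3.14, 3.14].

## Interface

Orientations are given as [roll, pitch, yaw] about the fixed x, y, z axes, in that order (R = Rz(yaw) Ry(pitch) Rx(roll)).
In Python, from bench import * gives the robot as it stands. The module is installed in compiled form; this text tells all that it offers.
- The arm moves only by the tool move_arm, never from a script. Its argument "moves" is a list of rows, each a list of 3 entries, a list of its own where there are three numbers: the shift along the tool's x, y, z in m, then the turn, a rotation vector about the tool's x, y, z in degrees, then the closure, from -1 (fully open) to 1 (shut). In form: [[[dx, dy, dz], [wx, wy, wz], jaw], ...]. A call has 1 to 20 rows; each row is the pose to reach, as a shift and turn from the pose commanded when the call began, along the tool's axes at that moment; what a row does not reach only later rows make up. A row lasts 1/8 s, in which the tool goes at most 62.5 mm and 10.7 degrees, less where a joint would pass 70% of its speed; a pose out of reach is approached as far as the arm can. A call with a gripper value outside its range is refused whole. The fingers move at their own pace and stop on an object; "force" is the grip in N (left out, the last holds). Time passes only in rows, so rows that repeat a pose let the fingers close. It gives the time, the measured TCP pose, the force, the opening and the grip force at its end, in the units of the state.
- read_state(): the state, without advancing time (a new reading comes with each control period).
- grab_frame(name): name is "scene" or "side" or "wrist"; returns (picture, depth): 420x560x3 uint8, blue, green, red; 420x560 float32, mm along the optical axis (not along the pixel's ray), 0 where there is no reading.
- camera_model(name): a dict with "fov_y" (degrees; the focal length in pixels is half the picture's height over the tangent of half this angle, whatever the lens; pixels are square), "cx", "cy" (the principal point, pixels), "extrinsics" (4x4, takes a point from camera to world coordinates); the wrist camera has in their place "T_tool_cam" (4x4, takes a point from camera to tool coordinates, whose origin is the TCP and whose axes are the flange's). Camera axes: x right, y up, looking along -z (the intrinsics and any distortion apply to the point x, -y, -z); pixel columns grow to the right and rows downward; lengths in mm; the calibration is good to about 2 mm. A picture is of the moment at which its call begins: read the wrist's pose just before it. camera_model takes no time and is no camera call.
- job_done(): hands the job in; it is judged then, once.
The state is a dict: "clock": time; "joint_pos": joint angles; "joint_vel": joint speeds; "joint_efforts": joint torques, N m; "position": TCP position; "tool_rot": TCP orientation; "force": force on the tool from outside, world axes, zero at the start; "ft_torque": the same for the moment, N m; "finger_gap": finger opening in mm; "grip_force": force on a finger pad.
Only numpy, scipy, OpenCV 4.12 (cv2) and the standard library are available. Lean on these libraries where they do the work, as an engineer would, in place of code of your own. Each camera call takes 0.05 s, during which the arm holds its last target. There are 200 camera calls.

## Task

Check the gap of the little plate press with the wide-bladed gauge: lay it on the press's bed and slide the blade straight into the gap until the dark line across the blade is level with the front edge of the upper plate. Leave it lying flat there, let go, and leave the narrow gauge and the other things where they are.

Things in the scene. Friction and masses are not known exactly. Their poses are not given: they have to be found in the camera images.
- wide_gauge: The gauge to use: flat steel blade 180 mm long (x), 40 wide (y), 6 thick, lying on a fixed wooden board 16 thick, with an upright wooden grip fin on the centre line of its rear half: 14 thick (y), x from -85 to -30, its top 46 above the underside. Origin: centre of the blade's underside; x points to the free tip (x = +90), z up. About 0.15 kg, centre of mass near x = -37.
- wide_gauge_mark (a point): Point of the wide gauge below the dark line (4 mm wide) across the blade's top: centre line of the underside, x = +30 of the gauge, 60 behind the tip. Axes as the gauge.
- narrow_gauge: The other gauge, not to be used: same length (180 mm), thickness, grip fin and line, but its blade is only 20 wide. Origin and axes as for the wide gauge. The two may have changed places. Lies on the same board.
- press: Low fixed plate press. Bed 210 (x) by 110 mm (y), top at z = 12. Over its rear (x +25 to +105) a dark upper plate 110 wide, z 22 to 40, leaving a gap 10 high, on four round columns, diameter 20, at x = 36 and 94, y = -36 and +36: 52 clear between left and right. Nuts and knob on top reach z = 62. The front of the bed is a bare apron. Origin: centre of the bed's underside; x points into the gap.
- press_edge (a point): Point on the bed's top right below the middle of the front edge of the upper plate (x = +25 mm, z = 12 mm of the press). Axes as the press.
- erlenmeyer: Conical flask, 64 mm across, 102 tall, loose; bystander. Origin at its foot.
- crucible: White porcelain crucible, 45 mm across, 36 tall, loose; bystander. Origin at its foot.
- tongs: Closed metal tongs lying flat, 12 x 125 x 9 mm, loose; bystander. Origin at the underside.
Mind the look-alikes: they are no part of the job. Leave any blue look-alike of the wide_gauge alone. Several things look just like the press: the one meant starts nearest to the robot's base.

How it is judged (in metres and radians):
At the end, for the whole second after the job is handed in: The wide gauge lies flat and at rest on the bed (within 3 mm of height and 0.06 rad of level), blade tip first in the gap, its line within 5 mm of the front edge of the upper plate, within 10 mm of the middle and 0.14 rad of square (x of wide_gauge_mark in the frame of press_edge between -0.005 and 0.005 m and y of wide_gauge_mark in the frame of press_edge between -0.01 and 0.01 m and z of wide_gauge_mark in the frame of press_edge between -0.003 and 0.003 m and x of wide_gauge in the frame of press_edge below -0.02 m and angle between the x axis of wide_gauge and the x axis of press, either way round below 0.14 rad and angle between wide_gauge's own z axis and vertical below 0.06 rad and linear speed of wide_gauge below 0.01 m/s); the robot touches nothing.
It fails at once if the narrow gauge was moved by more than 30 mm (distance of narrow_gauge from where it was at the start of the episode above 0.03 m).
It fails at once if a bystander was moved by more than 30 mm or knocked over (distance of any of erlenmeyer, crucible, tongs from where it was at the start of the episode above 0.03 m or angle between erlenmeyer's own z axis and vertical above 0.5 rad).
It also fails if it takes over 48 s, if anything falls off the work surface, if the arm or the gripper's body presses on something with over 40 N, if the wrist force passes 120 N, or if a joint passes its speed limit or range.

## Working session

There is one attempt and no reset: what is moved stays moved. The work goes in short steps, Python scripts to look and compute and a tool call to move; the robot and the scene stay as the last step left them, time stands still between calls to the robot, and variables do not carry over. Pictures are saved under pics/ and viewed, at most 10 in all, crops included, and the job is handed in when it is done.

Besides the shell and the picture viewer there is one more tool, called after ">>>" as name(argument=value, ...), one argument or row to a line, values as JSON. move_arm: Moves the arm, as the interface text tells. Its arguments: {"type":"object","properties":{"moves":{"type":"array","items":{"type":"array"}},"force":{"type":"number"}},"required":["moves"]}

```bash
mkdir -p pics; cat > h.py <<'E'
from bench import *
import numpy as np, cv2
def K(m,shape=(420,560)):
    f=shape[0]/2/np.tan(np.radians(m["fov_y"])/2); return f
def cloud(name,T=None):
    img,d=grab_frame(name); m=camera_model(name); f=K(m)
    T=np.array(m["extrinsics"]) if T is None else T
    v,u=np.mgrid[0:420,0:560]
    P=np.stack([(u-m["cx"])/f*d,-(v-m["cy"])/f*d,-d],-1)
    return img,d,P@T[:3,:3].T+T[:3,3]
E
python3 - <<'E'
from h import *
s=read_state();print(s)
for n in("scene","side"):
    m=camera_model(n);print(m)
    img,d,P=cloud(n); np.savez(n+".npz",img=img,d=d,P=P)
    cv2.imwrite(f"pics/{n}0.png",img)
print(camera_model("wrist"))
E
```

```text
{'clock': 0.0, 'joint_pos': array([-1.34211899e-01,  3.26952998e-01, -1.93593774e-01,  1.05197791e+00,
       -8.92418739e-06,  1.43658492e+00]), 'joint_vel': array([ 3.01617360e-04,  8.68416402e-05,  1.79399500e-04,  2.69303467e-03,
        6.51201350e-04, -4.94501038e-04]), 'joint_efforts': array([-1.24197268e-03, -4.43398941e+01,  2.62443137e+01,  1.56443648e-02,
       -1.97191571e-04, -6.55614656e-06]), 'position': array([5.49463970e+02, 7.47753746e-02, 2.55493067e+02]), 'tool_rot': array([-3.13987865e+00, -2.22424737e-04,  1.57079565e+00]), 'force': array([ 0.8369244 , -0.03236697, -0.55352383]), 'ft_torque': array([ 0.00374051, -0.064295  , -0.04274373]), 'grip_force': 0.0, 'finger_gap': 85.15704792935327}
{'fov_y': 51.92681306864998, 'cx': 274.37177992799303, 'cy': 200.54033008568405, 'extrinsics': array([[ 7.73171729e-01,  2.88556529e-01, -5.64748269e-01,
        -3.49142480e+02],
       [-6.34185390e-01,  3.46460750e-01, -6.91211863e-01,
        -1.14829217e+03],
       [-3.79058729e-03,  8.92580572e-01,  4.50871992e-01,
         7.67176076e+02],
       [ 0.00000000e+00,  0
[... 231 characters left out ...]
3e+02],
       [-5.63312535e-01, -3.86215777e-01,  7.30422043e-01,
         1.13753152e+03],
       [ 4.74979837e-03,  8.82498849e-01,  4.70290570e-01,
         7.95604926e+02],
       [ 0.00000000e+00,  0.00000000e+00,  0.00000000e+00,
         1.00000000e+00]])}
{'fov_y': 60.0994591279334, 'cx': 275.69367324902964, 'cy': 205.76585345960572, 'T_tool_cam': array([[-4.17226804e-04,  9.55097181e-01,  2.96292425e-01,
         7.42443117e+01],
       [ 9.99999671e-01,  1.92580335e-04,  7.87376633e-04,
        -1.18316436e+00],
       [ 6.94961108e-04,  2.96292656e-01, -9.55096947e-01,
        -1.17633462e+02],
       [ 0.00000000e+00,  0.00000000e+00,  0.00000000e+00,
         1.00000000e+00]])}
```

View pics/scene0.png

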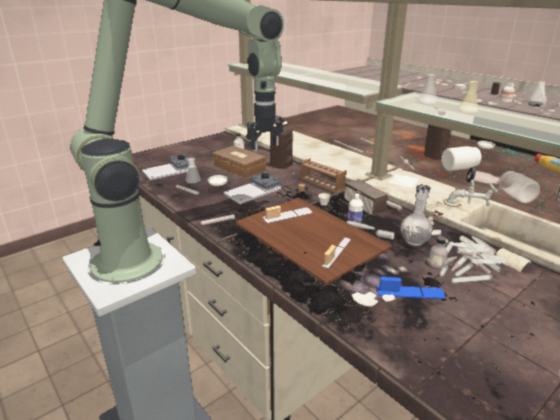

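View pics/side0.png

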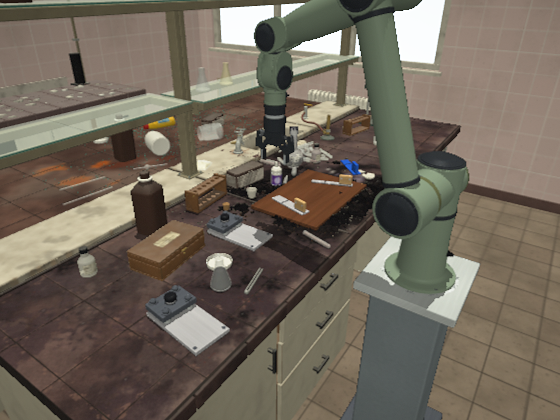

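Scene view: the board holds the wide gauge at about (288,213) and the narrow one at (337,252). There are presses at (253,187) and (165,170), and a blue look-alike at (410,290). Side view: presses at (238,230) and (187,318), wide gauge at (290,205), and the flask and tongs near (220,275) and (254,280).

```bash
python3 - <<'E'
from h import *
np.set_printoptions(precision=0,suppress=True)
for n,pts in(("scene",[(288,213),(302,212),(270,213),(337,252),(330,256),(347,241),(253,190),(240,193),(265,181),(165,172),(180,161),(192,178),(218,219),(218,181),(187,189),(325,198),(240,232),(386,242)]),
 ("side",[(290,205),(283,203),(300,206),(245,235),(260,240),(224,222),(195,330),(171,303),(220,275),(219,262),(254,280),(316,240),(251,193)])):
    z=np.load(n+".npz")
    for u,v in pts: print(n,u,v,z["P"][v,u],z["img"][v,u])
for n,(x0,y0,w,h) in(("scene",(210,165,130,100)),("side",(190,165,175,130))):
    i=np.load(n+".npz")["img"][y0:y0+h,x0:x0+w]
    cv2.imwrite(f"pics/{n}c.png",cv2.resize(i,None,fx=4.5,fy=4.5,interpolation=cv2.INTER_CUBIC))
E
```

```text
scene 288 213 [ 561. -113.   20.] [226 229 234]
scene 302 212 [ 603. -142.   22.] [228 231 235]
scene 270 213 [ 480. -109.   47.] [136 163 190]
scene 337 252 [ 511. -402.   20.] [228 231 236]
scene 330 256 [ 444. -434.   52.] [128 151 173]
scene 347 241 [ 582. -379.   21.] [224 227 232]
scene 253 190 [592. 141.  11.] [225 228 233]
scene 240 193 [535. 153.  10.] [214 217 222]
scene 265 181 [631. 111.  50.] [128 122 122]
scene 165 172 [403. 549.   9.] [226 228 234]
scene 180 161 [486. 557.  39.] [114 112 114]
scene 192 178 [449. 386.  22.] [140 145 150]
scene 218 219 [350.  28.  10.] [185 197 214]
scene 218 181 [542. 327.   1.] [242 245 246]
scene 187 189 [396. 338.   3.] [144 155 161]
scene 325 198 [ 731. -132.   34.] [184 203 213]
scene 240 232 [364. -89.   5.] [37 39 42]
scene 386 242 [ 685. -455.   13.] [ 68  82 115]
side 290 205 [ 549. -112.   21.] [196 203 203]
side 283 203 [ 579. -106.   24.] [190 195 196]
side 300 206 [494. -95.  41.] [ 67 101 122]
side 245 235 [566. 156.  13.] [190 197 199]
side 260 240 [504. 152.  12.] [104 107 107]
side 224 222 [650. 168.  43.] [76 77 76]
side 195 330 [388. 592.  14.] [186 191 193]
side 171 303 [488. 575.  42.] [97 98 98]
side 220 275 [452. 418.  52.] [ 94  99 100]
side 219 262 [457. 413.  93.] [188 205 205]
side 254 280 [391. 337.   9.] [118 129 132]
side 316 240 [348.  35.   8.] [115 123 132]
side 251 193 [733. -99.  27.] [125 142 145]
```

View pics/sidec.png

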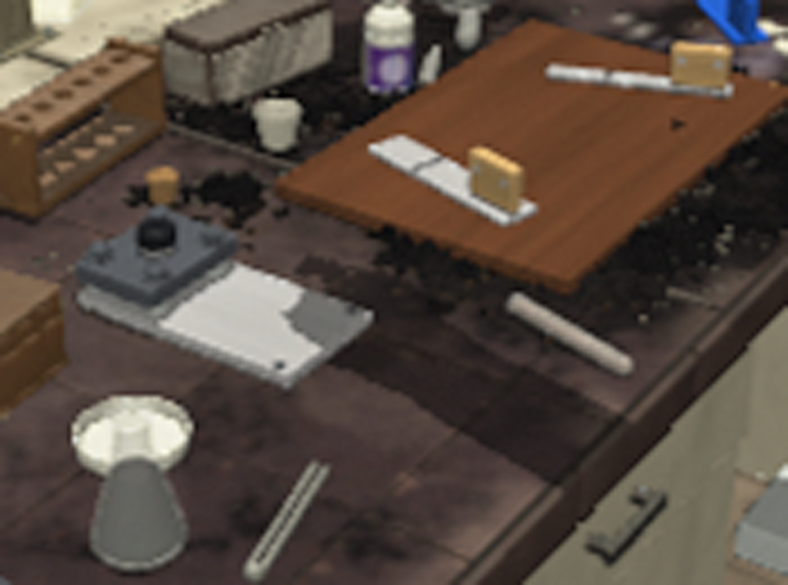

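The crop agrees: target press at about (580,145), pointing roughly along +x. The wide gauge is at about (540,-108), with its fin on the robot side.

>>> move_arm(
  moves=[
    [[0.05,0.01,-0.02],[0,0,0],-1],
    [[0.1,0.03,-0.03],[0,0,0],-1],
    [[0.1,0.03,-0.03],[0,0,0],-1],
    [[0.1,0.03,-0.03],[0,0,0],-1],
  ],
)

```text
clock: 0.6
position: [579.4, 99.9, 285.5]
tool_rot: [-3.14, 0.001, 1.571]
force: [-0.5, -0.5, -0.5]
finger_gap: 85.5
grip_force: 0.0
```

```bash
cat >> h.py <<'E'
from scipy.spatial.transform import Rotation as R
def wrist(tag):
    s=read_state(); T=np.eye(4); T[:3,:3]=R.from_euler("xyz",s["tool_rot"]).as_matrix(); T[:3,3]=s["position"]
    m=camera_model("wrist"); Tc=T@np.array(m["T_tool_cam"])
    img,d,P=cloud("wrist",Tc); np.savez(tag+".npz",img=img,d=d,P=P,T=Tc); cv2.imwrite(f"pics/{tag}.png",img)
    print(s["clock"],s["position"].round(1),s["tool_rot"].round(4)); return img,d,P,Tc
def ray(T,u,v,z):
    m=camera_model("wrist"); f=K(m); u=np.asarray(u,float);v=np.asarray(v,float)
    D=np.stack([(u-m["cx"])/f,-(v-m["cy"])/f,-np.ones_like(u)],-1)@T[:3,:3].T
    return T[:3,3]+D*((z-T[2,3])/D[...,2])[...,None]
E
python3 -c "
from h import *
wrist('w1')"
```

```text
0.6 [579.4  99.9 285.5] [-3.1400e+00  6.0000e-04  1.5713e+00]
```

View pics/w1.png

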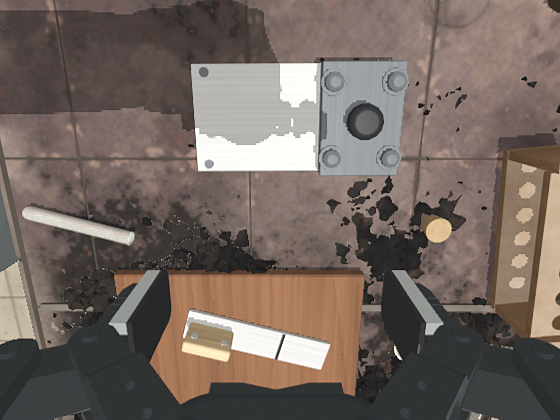

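Wrist view: the press bed spans (191,64) to (407,175), with the plate front edge at u≈318. The wide gauge lies on the board from (185,312) to (328,356), with its line at (280,346).

```bash
python3 - <<'E'
from h import *
np.set_printoptions(precision=1,suppress=True)
z=np.load("w1.npz");img,P,T=z["img"],z["P"],z["T"]
Z=P[...,2]; v,u=np.mgrid[0:420,0:560]
def rect(m,h,n):
    m=cv2.morphologyEx(m.astype(np.uint8),cv2.MORPH_OPEN,np.ones((3,3)))
    c=max(cv2.findContours(m,0,2)[0],key=cv2.contourArea)[:,0,:]
    print(n,"px",cv2.boundingRect(c),"z",np.median(Z[m>0]))
    q=ray(T,c[:,0],c[:,1],h)[:,:2].astype(np.float32)
    r=cv2.minAreaRect(cv2.convexHull(q)); print(r); print(cv2.boxPoints(r)); return q,c
box=lambda a,b,c,d:(u>a)&(u<b)&(v>c)&(v<d)
rect(box(170,430,40,190)&(Z>33)&(Z<47),40,"plate")
rect(box(170,430,40,190)&(Z>6)&(Z<30),12,"bed")
g=img.min(2)>175
q,c=rect(box(170,345,295,385)&g,22,"tip half")
rect(box(170,345,295,385)&(img.min(2)>120)&(Z>17)&(Z<27),22,"blade")
# near edge line + tip edge
gm=cv2.cvtColor(img,cv2.COLOR_BGR2GRAY)
m=(img[...,0]>120)&box(170,345,295,385)
for r in range(300,380,8): print(r,"".join("#" if x else "." for x in m[r,180:340:2]))
# near edge: first blade pixel per column
us=np.arange(195,325,2); vs=np.array([np.argmax(m[:,a])-.5 for a in us]); p=ray(T,us,vs,22)
k=np.polyfit(p[:,0],p[:,1],1);print("near edge",k,np.degrees(np.arctan(k[0])),np.abs(np.polyval(k,p[:,0])-p[:,1]).max())
vs=np.arange(348,364,2);ut=np.array([np.max(np.where(m[a])[0])+.5 for a in vs]);print("tip",ut,ray(T,ut,vs,22)[:,:2])
d=(gm<90)&box(265,300,332,362); print("line",[(ray(T,np.mean(u[a][d[a]]),a,22)[:2]) for a in range(336,360,4) if d[a].any()])
print("board z",np.median(Z[285:300,180:340]),"table z",np.median(Z[190:240,150:300]), "fin z",np.median(Z[340:350,195:225]))
f=rect(box(170,240,310,365)&(Z>40)&(Z<75),62,"fintop")
E
```

```text
plate px (319, 60, 89, 116) z 39.99911660839831
((660.603515625, 149.08030700683594), (80.21646118164062, 109.35502624511719), 0.4356937110424042)
[[620.1 203.5]
 [620.9  94.1]
 [701.1  94.7]
 [700.3 204.1]]
bed px (191, 63, 130, 108) z 11.949960625944243
((557.3909301757812, 148.38314819335938), (131.77481079101562, 109.44774627685547), 0.1522430032491684)
[[491.4 202.9]
 [491.6  93.5]
 [623.4  93.8]
 [623.1 203.3]]
tip half px (184, 311, 98, 48) z 22.17330685525053
((523.8727416992188, -111.51161193847656), (40.386531829833984, 117.78263092041016), 74.32835388183594)
[[ 461.7 -115. ]
 [ 575.1 -146.9]
 [ 586.  -108. ]
 [ 472.6  -76.2]]
blade px (184, 309, 146, 60) z 22.015458355864666
((553.9586181640625, -118.19280242919922), (42.4554443359375, 180.11984252929688), 74.3159408569336)
[[ 461.5 -114.3]
 [ 634.9 -163. ]
 [ 646.4 -122.1]
 [ 473.   -73.4]]
300 ................................................................................
308 ................................................................................
316 ....#################........................................
[... 618 characters left out ...]
r edge [-0.3 59. ] -15.644732055250891 0.7433191163938488
tip [329.5 328.5 327.5 326.5 326.5 325.5 324.5 323.5] [[ 644.9 -130.6]
 [ 643.8 -133.6]
 [ 642.6 -136.6]
 [ 641.5 -139.6]
 [ 641.6 -142.6]
 [ 640.5 -145.7]
 [ 639.4 -148.7]
 [ 638.2 -151.8]]
line [array([ 587.2, -113. ]), array([ 584.8, -118.9]), array([ 583.6, -124.8]), array([ 582.3, -130.7]), array([ 579.8, -136.7]), array([ 578.6, -142.8])]
board z 16.072343256524533 table z 0.0897457336656089 fin z 56.99925780233045
fintop px (182, 331, 50, 30) z 58.6921218134388
((500.54180908203125, -95.09416198730469), (29.939416885375977, 54.375736236572266), 74.37255859375)
[[ 470.3 -102.2]
 [ 522.7 -116.8]
 [ 530.8  -88. ]
 [ 478.4  -73.4]]
```

>>> move_arm(
  moves=[
    [[-0.04,-0.01,0.02],[0,0,-10],-1],
    [[-0.09,-0.02,0.05],[0,0,-20],-1],
    [[-0.14,-0.04,0.08],[0,0,-30],-1],
    [[-0.18,-0.06,0.1],[0,0,-40],-1],
    [[-0.206,-0.069,0.12],[0,0,-50],-1],
    [[-0.206,-0.069,0.13],[0,0,-60],-1],
    [[-0.206,-0.069,0.13],[0,0,-70],-1],
    [[-0.206,-0.069,0.13],[0,0,-74.4],-1],
    [[-0.206,-0.069,0.13],[0,0,-74.4],-1],
  ],
)

```text
clock: 1.78
position: [510.0, -106.9, 156.1]
tool_rot: [-3.141, -0.001, 2.866]
force: [1.0, 1.5, 0.5]
finger_gap: 85.3
grip_force: 0.0
```

```bash
python3 - <<'E'
from h import *
np.set_printoptions(precision=1,suppress=True)
img,d,P,T=wrist("w2")
Z=P[...,2]
m=((Z>17)&(Z<27)&(img.min(2)>120)).astype(np.uint8)
c=max(cv2.findContours(cv2.morphologyEx(m,2,np.ones((3,3))),0,2)[0],key=cv2.contourArea)[:,0,:]
r=cv2.minAreaRect(ray(T,c[:,0],c[:,1],22)[:,:2].astype(np.float32));print(r,cv2.boxPoints(r))
m=((Z>58)&(Z<66)).astype(np.uint8)
c=max(cv2.findContours(cv2.morphologyEx(m,2,np.ones((3,3))),0,2)[0],key=cv2.contourArea)[:,0,:]
r=cv2.minAreaRect(ray(T,c[:,0],c[:,1],62)[:,:2].astype(np.float32));print(r,cv2.boxPoints(r))
E
```

```text
1.775 [ 510.  -106.9  156.1] [-3.1 -0.   2.9]
((523.8475952148438, -111.78014373779297), (39.72578430175781, 118.46653747558594), 74.3772964477539) [[ 461.5 -115. ]
 [ 575.5 -146.9]
 [ 586.2 -108.6]
 [ 472.2  -76.7]]
((497.29022216796875, -104.09451293945312), (13.770095825195312, 53.36602020263672), 73.75484466552734) [[ 469.7 -103.2]
 [ 521.  -118.2]
 [ 524.8 -104.9]
 [ 473.6  -90. ]]
```

View pics/w2.png

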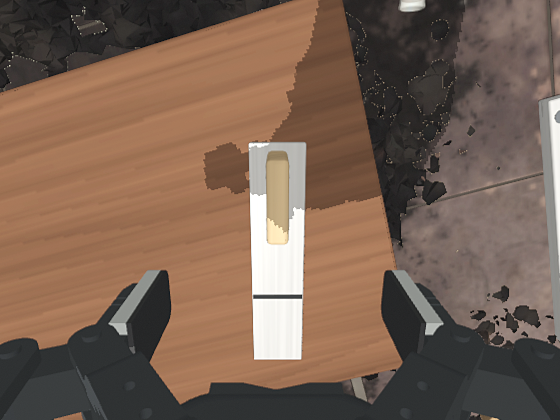

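The blade is aligned between the jaws: fin at (278,200), line at v≈297. I'll go down and grip.

>>> move_arm(
  moves=[
    [[0,0,0.05],[0,0,0],-1],
    [[0,0,0.09],[0,0,0],-1],
    [[0,0,0.102],[0,0,0],-1],
    [[0,0,0.102],[0,0,0],-1],
    [[0,0,0.102],[0,0,0],1],
    [[0,0,0.102],[0,0,0],1],
    [[0,0,0.102],[0,0,0],1],
    [[0,0,0.102],[0,0,0],1],
    [[0,0,0.102],[0,0,0],1],
    [[0,0,0.102],[0,0,0],1],
    [[0,0,0.102],[0,0,0],1],
    [[0,0,0.102],[0,0,0],1],
    [[0,0,0.102],[0,0,0],1],
    [[0,0,0.102],[0,0,0],1],
  ],
  force=50,
)

```text
clock: 3.58
position: [511.3, -106.2, 54.8]
tool_rot: [-3.141, 0.001, 2.869]
force: [-1.1, -1.1, 6.3]
finger_gap: 13.1
grip_force: 49.8
```

>>> move_arm(
  moves=[
    [[0,0,-0.02],[0,0,0],1],
    [[0,0,-0.05],[0,0,0],1],
    [[0.015,0.03,-0.07],[0,0,-2],1],
    [[0.035,0.07,-0.07],[0,0,-5],1],
    [[0.06,0.12,-0.07],[0,0,-8],1],
    [[0.085,0.165,-0.07],[0,0,-11],1],
    [[0.105,0.2,-0.07],[0,0,-14],1],
    [[0.117,0.22,-0.07],[0,0,-16],1],
    [[0.1215,0.23,-0.07],[0,0,-16],1],
    [[0.1215,0.23,-0.07],[0,0,-16],1],
    [[0.1215,0.23,-0.07],[0,0,-16],1],
  ],
)

```text
clock: 4.95
position: [456.1, 147.4, 124.2]
tool_rot: [-3.141, -0.0, -3.136]
force: [-0.6, -0.1, -2.2]
finger_gap: 13.2
grip_force: 49.2
```

```bash
cat > look.py <<'E'
from h import *
import sys
np.set_printoptions(precision=2,suppress=True)
img,d,P,T=wrist(sys.argv[1]); s=read_state()
Z=P[...,2]; zb=float(sys.argv[2])  # blade top height
v,u=np.mgrid[0:420,0:560]
m=((abs(Z-zb)<5)&(img.min(2)>90)&(abs(u-278)<55)).astype(np.uint8)
c=max(cv2.findContours(cv2.morphologyEx(m,2,np.ones((3,3))),0,2)[0],key=cv2.contourArea)[:,0,:]
r=cv2.minAreaRect(ray(T,c[:,0],c[:,1],zb)[:,:2].astype(np.float32));print("px",cv2.boundingRect(c),r);print(cv2.boxPoints(r))
k=cv2.erode(m,np.ones((5,5)))>0
A=np.c_[P[k][:,:2],np.ones(k.sum())];co=np.linalg.lstsq(A,P[k][:,2],rcond=None)[0]
print("slope x,y",co[:2],"z med",np.median(P[k][:,2]))
E
python3 look.py w3 91
```

```text
4.95 [456.1 147.4 124.2] [-3.14 -0.   -3.14]
px (229, 169, 94, 98) ((432.3166198730469, 145.7893829345703), (45.11969757080078, 39.75731658935547), 0.304115355014801)
[[409.65 165.55]
 [409.86 125.79]
 [454.98 126.03]
 [454.77 165.79]]
slope x,y [-0. -0.] z med 91.26052888225502
```

View pics/w3.png

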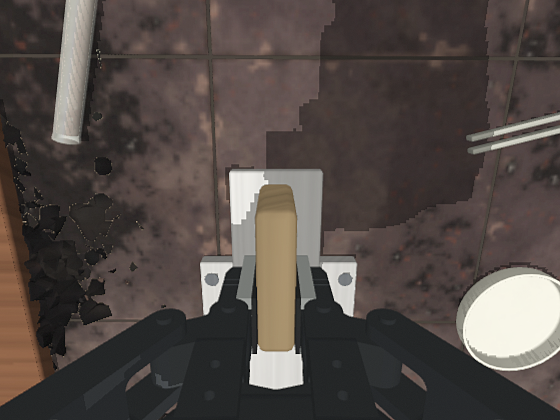

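The gauge is held level. The press bed's corner bolts at (211,280) and (345,280) put it about 2 mm to the right of the blade's centre, so I'll shift by that much and lower onto the apron.

>>> move_arm(
  moves=[
    [[0,0.002,0.03],[0,0,0],1],
    [[0,0.002,0.055],[0,0,0],1],
    [[0,0.002,0.068],[0,0,0],1],
    [[0,0.002,0.072],[0,0,0],1],
    [[0,0.002,0.072],[0,0,0],1],
    [[0,0.002,0.072],[0,0,0],1],
  ],
)

```text
clock: 5.75
position: [456.6, 150.3, 53.0]
tool_rot: [3.141, 0.001, -3.135]
force: [-0.1, 0.2, -2.4]
finger_gap: 13.3
grip_force: 49.2
```

```bash
python3 look.py w4 19.5; python3 -c "
from h import *
s=read_state();print(s['position'],s['force'])
for n in('scene','side'):
    img,d,P=cloud(n);np.savez(n+'4.npz',img=img,P=P)
    x0,y0=(205,155) if n=='scene' else (195,190)
    cv2.imwrite(f'pics/{n}4.png',cv2.resize(img[y0:y0+70,x0:x0+95],None,fx=8,fy=8,interpolation=2))
"
```

```text
5.75 [456.6 150.3  53. ] [ 3.14  0.   -3.13]
px (229, 169, 94, 98) ((432.9440002441406, 148.61477661132812), (45.23794174194336, 39.84156036376953), 0.37433183193206787)
[[410.2  168.39]
 [410.46 128.55]
 [455.69 128.84]
 [455.43 168.68]]
slope x,y [ 0. -0.] z med 20.14126745985726
[456.47938692 150.33297475  52.99408831] [-0.28106304 -0.01927072 -1.74515044]
```

View pics/side4.png

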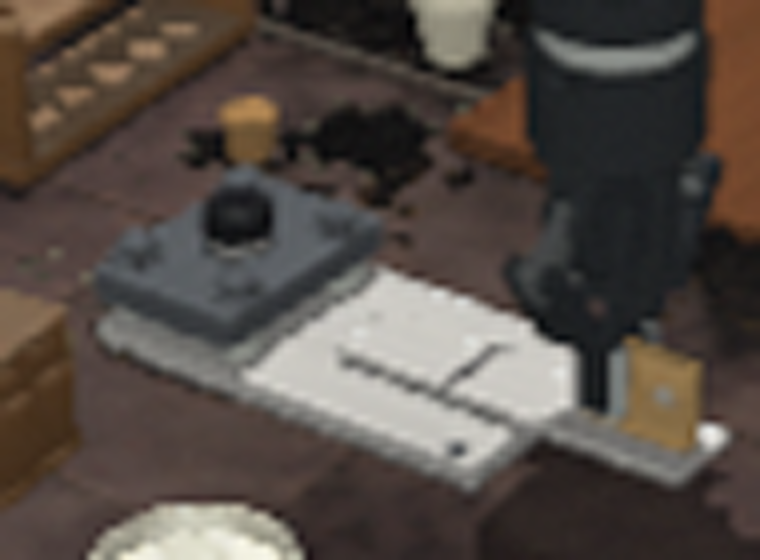

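The gauge sits just above the apron with its line at crop pixel (475,370), square to the press. I'll slide it in by 90 mm while watching the force.

>>> move_arm(
  moves=[
    [[-0.01,-0.001,0.001],[0,0,0],1],
    [[-0.02,-0.001,0.001],[0,0,0],1],
    [[-0.03,-0.001,0.001],[0,0,0],1],
    [[-0.04,-0.001,0.001],[0,0,0],1],
    [[-0.05,-0.001,0.001],[0,0,0],1],
    [[-0.05,-0.001,0.001],[0,0,0],1],
  ],
)

```text
clock: 6.65
position: [507.0, 149.6, 51.3]
tool_rot: [3.141, 0.001, -3.135]
force: [-0.6, -0.1, -0.8]
finger_gap: 13.3
grip_force: 49.2
```

>>> move_arm(
  moves=[
    [[-0.01,0,0],[0,0,0],1],
    [[-0.02,0,0],[0,0,0],1],
    [[-0.03,0,0],[0,0,0],1],
    [[-0.04,0,0],[0,0,0],1],
    [[-0.04,0,0],[0,0,0],1],
    [[-0.04,0,0],[0,0,0],1],
  ],
)

```text
clock: 7.4
position: [545.4, 149.8, 51.1]
tool_rot: [-3.141, -0.001, -3.135]
force: [-0.3, 0.3, -1.6]
finger_gap: 13.6
grip_force: 49.2
```

```bash
python3 look.py w5 19.5; python3 -c "
from h import *
a=[]
for n in('scene','side'):
    img,d,P=cloud(n);np.savez(n+'5.npz',img=img,P=P)
    x0,y0=(220,155) if n=='scene' else (195,200)
    a.append(cv2.resize(img[y0:y0+55,x0:x0+75],None,fx=5,fy=5,interpolation=2))
cv2.imwrite('pics/both5.png',np.hstack(a))
"
```

```text
7.4 [545.4 149.8  51.1] [-3.14 -0.   -3.13]
px (229, 169, 94, 98) ((521.0181274414062, 148.11746215820312), (44.628936767578125, 39.343841552734375), 0.38161274790763855)
[[498.57 167.64]
 [498.84 128.3 ]
 [543.46 128.59]
 [543.2  167.94]]
slope x,y [-0. -0.] z med 18.148232036688967
```

View pics/both5.png

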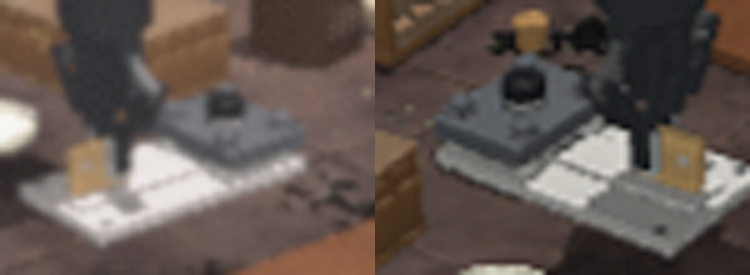

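The blade is in the gap and down on the bed (top at 18.1 mm). I'll release, rise and check.

>>> move_arm(
  moves=[
    [[0,0,0.0005],[0,0,0],-1],
    [[0,0,0.0005],[0,0,0],-1],
    [[0,0,0.0005],[0,0,0],-1],
    [[0,0,0.0005],[0,0,0],-1],
    [[0,0,0.0005],[0,0,0],-1],
    [[0,0,0.0005],[0,0,0],-1],
    [[0,0,0.0005],[0,0,0],-1],
    [[0,0,0.0005],[0,0,0],-1],
    [[0,0,-0.03],[0,0,0],-1],
    [[0,0,-0.07],[0,0,0],-1],
    [[0,0,-0.11],[0,0,0],-1],
    [[0,0,-0.13],[0,0,0],-1],
    [[0,0,-0.13],[0,0,0],-1],
    [[0,0,-0.13],[0,0,0],-1],
  ],
)

```text
clock: 9.3
position: [545.2, 149.7, 180.2]
tool_rot: [-3.141, -0.001, -3.135]
force: [0.0, -0.4, 0.4]
finger_gap: 85.7
grip_force: 0.0
```

```bash
python3 look.py w6 18
```

```text
9.3 [545.2 149.7 180.2] [-3.14 -0.   -3.13]
px (250, 136, 52, 141) ((558.3897705078125, 148.3345184326172), (118.67433166503906, 39.808074951171875), 0.3282661437988281)
[[498.94 167.9 ]
 [499.17 128.09]
 [617.84 128.77]
 [617.61 168.58]]
slope x,y [-0. -0.] z med 17.92889854705504
```

View pics/w6.png

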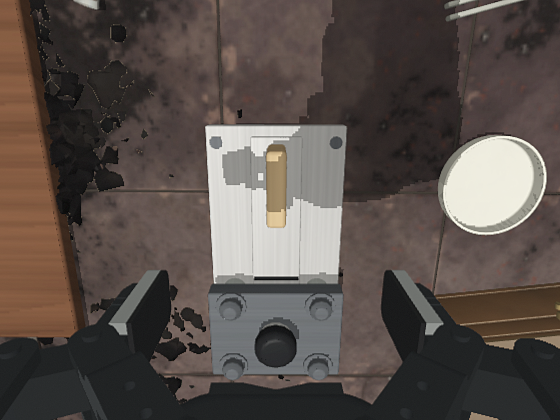

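Line visible at v≈278 just before the plate's front edge at v≈284. I'll measure both in this same picture.

```bash
python3 - <<'E'
from h import *
np.set_printoptions(precision=2,suppress=True)
z=np.load("w6.npz");img,P,T=z["img"],z["P"],z["T"];Z=P[...,2]
for c in(260,275,290): print(img[270:296,c].mean(1).round(), Z[270:296,c].round(0))
m=((Z>37)&(Z<43)).astype(np.uint8);m[:, :205]=0;m[:,350:]=0;m[:270]=0
c=max(cv2.findContours(m,0,2)[0],key=cv2.contourArea)[:,0,:]
q=ray(T,c[:,0],c[:,1],40);print("plate front x",np.sort(q[:,0])[:5],"y",q[:,1].min(),q[:,1].max(),cv2.boundingRect(c))
for v in(276,277,278,279,280,281):print(v,ray(T,275.,v,18)[:2])
b=((abs(Z-12)<2)).astype(np.uint8);b[:,:190]=0;b[:,370:]=0;b[:100]=0;b[290:]=0
c=max(cv2.findContours(cv2.morphologyEx(b,2,np.ones((3,3))),0,2)[0],key=cv2.contourArea)[:,0,:]
q=ray(T,c[:,0],c[:,1],12);print("bed",cv2.minAreaRect(q[:,:2].astype(np.float32)),q.min(0),q.max(0))
E
```

```text
[214. 214. 213. 213. 216. 229. 146.  36.  31.  11. 114. 148. 155. 120.
  68.  54.  56.  57.  57.  59.  59.  57.  55.  89. 109. 122.] [ 17.  18.  18.  18. 298.  18.  18.  18.  19.  19.  18.  17.  18.  23.
  26.  27.  28.  30.  33.  33.  35.  37.  39.  39.  40.  40.]
[212. 212. 212. 211. 214. 227. 143.  36.  31.  13. 114. 148. 154. 120.
  67.  54.  56.  57.  59.  59.  58.  56.  55.  88. 110. 121.] [18. 19. 17. 17. 18. 18. 18. 17. 17. 19. 18. 18. 17. 22. 25. 27. 28. 30.
 33. 33. 35. 36. 39. 39. 40. 39.]
[207. 206. 207. 208. 211. 223. 141.  36.  29.  12. 111. 145. 151. 118.
  68.  54.  57.  58.  59.  59.  58.  58.  55.  86. 108. 122.] [ 18.  17.  18.  18.  17.  19.  18.  19.  17.  19.  17.  19.  19.  23.
  26.  27.  29.  30.  31.  32.  36.  37.  38. 298.  37.  39.]
plate front x [618.35 619.   619.03 619.04 619.09] y 93.85275244468778 203.11701086822808 (208, 290, 135, 85)
276 [617.71 148.14]
277 [618.66 148.15]
278 [619.62 148.15]
279 [620.58 148.16]
280 [621.54 148.16]
281 [622.5  148.17]
bed ((559.4791870117188, 147.9951171875), (136.47718811035156, 109.35911560058594), 0.268388032913208) [491.   93.1  12. ] [627.62 202.85  12.  ]
```

```bash
python3 -c "
from bench import *
print(job_done())"
```

```text
the job is handed in; nothing more can be done
None
```

The wide gauge lies flat in the press gap, with its line about 1.7 mm short of the plate's front edge by my measurement (5 mm allowed) and centred; it is released and the job is handed in, with no verdict shown.

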